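# Demagnetise the steel straightedge

### The arm

A 6-joint arm with a two-finger parallel gripper is mounted at the origin on the work surface. World frame = base frame: x ahead of the robot, y to its left, z up, the work surface at z = 0. Lengths are in m, angles in rad, forces in N, time in s.
With the tool pointing down it reaches from about 0.35 to 0.725 m from the base axis. Payload 4.3 kg.
Tool frame: the origin (TCP) lies midway between the tips of the shut fingers; the grasp point (between the pads) lies grip_depth behind it (grip_depth is the distance from the TCP to the grasp point, in m); z points along the fingers, y is the line along which they close (so a half turn about z gives the same grasp; the last joint's range is limited). The gripper opens to 85 mm and grips with 20 to 120 N. Pads are 22 mm wide; open, the fingers measure 114 mm over their backs; the gripper's body (76 mm by 85 mm) begins 54 mm behind the grasp point. The pads swing forward as they close: fully open they stand 13 mm farther back than shut.
Start: joints at [1.173, 0.377, 0.081, 1.274, 0, 1.46], TCP at [0.163, 0.551, 0.231] pointing down, gripper open.
Joint ranges: [-2.72, 2.72], [-0.84, 1.66], [-1.02, 1.22], [-1.77, 2.12], [-1.37, 1.28], [-3.14, 3.14]. Speed limits (rad/s): [2.57, 2.57, 3.14, 3.14, 3.14, 3.14].

### API

Orientations are given as a rotation vector (axis times angle).
In Python, from plant import * gives the robot as it stands.
- The arm moves only by the shell command python3 -m pendant 'ROWS' [FORCE]. ROWS is JSON, a list that holds one entry, the list of rows, each a list of 7 numbers: the shift along the world's x, y, z in units of 50 cm (1.0 is 50 cm), then the turn, a rotation vector about the world's x, y, z in units of 30 degrees (1.0 is 30 degrees), then the opening, from -1 (shut) to 1 (fully open). In form: [[[x, y, z, ax, ay, az, grip], ...]]. A call has 1 to 12 rows; each row is the pose to reach, as a shift and turn from the pose commanded when the call began; what a row does not reach only later rows make up. A row lasts 1/12 s, in which the tool goes at most 41.7 mm and 7.16 degrees, less where a joint would pass 70% of its speed; a pose out of reach is approached as far as the arm can. A call with a number of a shift or a turn outside -1 to 1 is refused whole. A call with a gripper value outside its range is refused whole. The fingers move at their own pace and stop on an object; FORCE is the grip in N (left out, the last holds). Time passes only in rows, so rows that repeat a pose let the fingers close. It gives the time, the measured TCP pose, the force, the opening and the grip force at its end, in the units of the state.
- get_state(): the state, without advancing time (a new reading comes with each control period).
- camera(name): name is "side" or "top"; returns the picture (420x560x3 uint8, blue, green, red); there is no depth.
- camera_model(name): a dict with "fx", "fy", "cx", "cy" (pixels), "distortion" ([k1, k2, p1, p2, k3] as OpenCV has them; the pictures are not rectified), "R" (3x3) and "t" (3): a world point X has camera coordinates R X + t. Camera axes: x right, y down, z forward; pixel columns grow to the right and rows downward; lengths in m; the calibration is good to about 2 mm. A picture is of the moment at which its call begins. camera_model takes no time and is no camera call.
- job_done(): hands the job in; it is judged then, once.
The state is a dict: "clock": time; "joint_pos": joint angles; "qd": joint speeds; "joint_efforts": joint torques, N m; "eef_pos": TCP position; "eef_rot": TCP orientation; "force": force on the tool from outside, world axes, zero at the start; "torque": the same for the moment, N m; "finger_gap": opening from 0.0 (shut) to 1.0 (fully open); "gripper_force": force on a finger pad.
Only numpy, scipy, OpenCV 4.12 (cv2) and the standard library are available. Lean on these libraries where they do the work, as an engineer would, in place of code of your own. Each camera call takes 0.05 s, during which the arm holds its last target. There are 200 camera calls.

### The job

Demagnetise the steel straightedge: set it down, without dropping it, grip upward and wholly on the white plate of the grey demagnetiser, with one long edge flush along the raised brass fence at the plate's back, and let go of it. Then press the demagnetiser's round button fully down and let it spring back up, leaving the straightedge in place. Do not shift the movement tray, the glass dust cover or the screw jar.

Things in the scene. Friction and masses are not known exactly. Their poses are not given: they have to be found in the camera images.
- demagnetiser: Grey painted bench machine, fixed, 140 (x) x 280 (y) x 50 mm high; origin at the centre of its underside. On top a flat white plate, 100 (x) x 200 (y) mm, upper face at z = 53 mm, spanning x -45 to +55, y -130 to +70 mm, with a low brass fence along its back (+x) edge. The push button stands beside the plate, at x 0, y +107 mm.
- fence (a point): Middle of the foot of the fence's front face, on the plate's upper face; axes as the demagnetiser's. The fence is a bar 200 mm long (y), 12 mm wide, 6 mm high; its face looks to -x, with 88 mm of free plate before it. A straightedge lying flush has its origin at x = -16 mm, z = 0 here, its x axis along this y; it is wholly on the plate within 20 mm of y = 0.
- start_button (a joint): Spring push button, value in m: 0 up, 0.006 fully down (about 5 N); it springs back by itself.
- start_button_top (a point): Centre of the button's flat round steel cap, 34 mm across, in a black housing; moves down with it. Pressed straight down (-z).
- straightedge: Loose steel straightedge, about 0.3 kg, with a raised black plastic grip bar along the middle of its top. Blade 160 (x) x 32 (y) x 8 mm; grip bar 70 (x) x 16 (y) mm, z = 8 to 26 mm. Origin at the centre of the blade's underside, x along its length, z up; same either way round. Starts flat on the bench, left or right of the demagnetiser.
- straightedge_grip (a point): Centre of the grip bar, 17 mm above the straightedge's underside; pinch here across y (16 mm).
- movement_tray: Bystander: loose shallow wooden tray, 120 (x) x 90 (y) x 18 mm, with six round watch movements fixed in it; origin at the centre of its underside. May lie on either side of the demagnetiser.
- dust_cover: Bystander: loose glass dust dome, 100 mm across, 90 mm high with its knob; origin at the centre of its underside. Stands behind the demagnetiser.
- screw_jar: Bystander: loose round glass jar with a steel cap, 70 mm across, 75 mm high; origin at the centre of its underside. Stands behind the demagnetiser.
Mind the look-alikes: they are no part of the job. Several things look just like the straightedge: the one meant starts farthest to the robot's right.

How it is judged:
By the outcome, as a careful person would: the job done as asked, in the order asked, and still so for the second after the job is handed in, with the robot touching nothing.
It also fails if it takes over 48 s, if anything falls off the work surface, if the arm or the gripper's body presses on something with over 40 N, if the wrist force passes 120 N, or if a joint passes its speed limit or range.

## Working session

There is one attempt and no reset: what is moved stays moved. The work goes in short steps, Python scripts to look and compute and a shell command to move; the robot and the scene stay as the last step left them, time stands still between calls to the robot, and variables do not carry over. Pictures are saved under pics/ and viewed, at most 10 in all, crops included, and the job is handed in when it is done.

```bash
mkdir -p pics; ls
python3 - <<'E'
from plant import *
import cv2
for n in("top","side"):
    cv2.imwrite(f"pics/{n}0.png",camera(n)); m=camera_model(n); print(n,{k:(v.tolist() if hasattr(v,'tolist') else v) for k,v in m.items()})
s=get_state(); print(s)
E
```

```text
pics
top {'fx': 479.0022184358034, 'fy': 479.0022184358034, 'cx': 283.92376951733434, 'cy': 203.5658201396432, 'distortion': [-0.1618941959717293, 0.0, 0.0, 0.0, 0.0], 'R': [[0.004155376674615562, -0.999984763101399, -0.003634062428047423], [-0.9897862784635292, -0.003595085353290544, -0.1425138531042502], [0.14249861687051318, 0.0041891438673601795, -0.9897861361241878]], 't': [-0.0024533102416614406, 0.5676063490060904, 1.1196038186058057]}
side {'fx': 411.4356945591063, 'fy': 411.4356945591063, 'cx': 275.6970287399804, 'cy': 206.93235105510823, 'distortion': [-0.04228980932114717, 0.0, 0.0, 0.0, 0.0], 'R': [[-0.9785353624408807, -0.20533688285423707, -0.01747309338382042], [-0.11881359111282258, 0.6314147597755265, -0.7662889348701893], [0.16838015031341846, -0.7477647796448558, -0.6422584832472912]], 't': [0.5580272949785194, 0.11537323543756331, 0.7780827963879253]}
{'clock': 0.1, 'joint_pos': array([1.17272837e+00, 3.77986606e-01, 7.97124103e-02, 1.27441176e+00,
       3.55815627e-06, 1.46049437e+00]), 'qd': array([ 5.26448793e-04, -2.23337310e-03,  4.44080331e-03,  1.06401570e-03,
        2.20450487e-04, -9.96247372e-05]), 'joint_efforts': array([ 1.39929794e-03, -4.64692032e+01,  2.70582658e+01,  1.19829932e-02,
       -3.49700463e-05, -1.76824848e-06]), 'eef_pos': array([0.16294468, 0.55078543, 0.23043803]), 'eef_rot': array([-4.50394928e-01, -3.10865464e+00,  2.87100406e-03]), 'force': array([-0.38212447,  0.2849075 , -0.48317965]), 'torque': array([ 0.01636525, -0.05479994,  0.02481641]), 'gripper_force': 0.0, 'finger_gap': 1.0019411322236602}
```

View pics/top0.png

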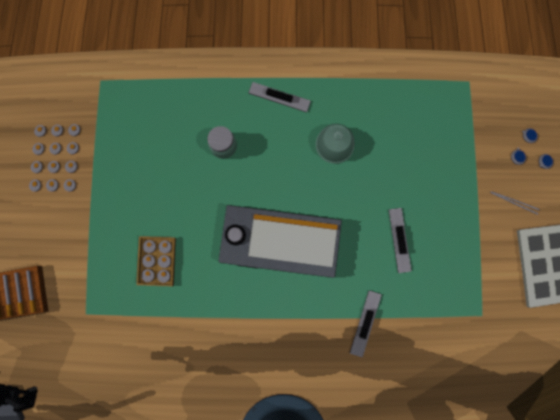

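View pics/side0.png

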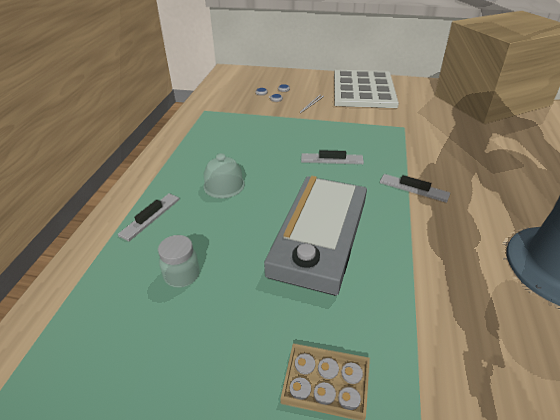

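The top view has three look-alikes, at pixels (280,97), (367,324) and (400,240). Image right is the robot's right (-y), so (400,240) is the one meant. The demagnetiser is at about (280,240), with its button at (235,235), at +y. The tray is at (157,261), the jar at (221,141) and the dome at (335,142).

```bash
cat > h.py <<'E'
from plant import *
import cv2, numpy as np
def ray(n,px):
    m=camera_model(n);K=np.array([[m['fx'],0,m['cx']],[0,m['fy'],m['cy']],[0,0,1]])
    u=cv2.undistortPoints(np.array(px,float).reshape(-1,1,2),K,np.array(m['distortion'])).reshape(-1,2)
    R=np.array(m['R']);t=np.array(m['t'])
    return -R.T@t, np.c_[u,np.ones(len(u))]@R
def onz(n,px,z):
    c,d=ray(n,px); return c+d*((z-c[2])/d[:,2])[:,None]
def blob(mask,roi):
    x0,y0,x1,y1=roi; M=np.zeros_like(mask); M[y0:y1,x0:x1]=mask[y0:y1,x0:x1]
    cs,_=cv2.findContours(M,cv2.RETR_EXTERNAL,cv2.CHAIN_APPROX_NONE)
    return max(cs,key=cv2.contourArea)
def rect(n,c,z):
    P=onz(n,c,z)[:,:2]; (ctr,wh,a)=cv2.minAreaRect((P*1000).astype(np.float32))
    w,h=wh
    if w<h: a+=90;w,h=h,w
    return np.round(ctr,1),round(w,1),round(h,1),round((a+90)%180-90,2)
E
python3 - <<'E'
from h import *
t=cv2.imread("pics/top0.png"); s=cv2.imread("pics/side0.png")
roi={"top":(383,200,418,280),"side":(295,145,370,168)}
wr={"top":(240,205,345,275),"side":(280,170,370,250)}
br={"top":(222,222,248,247),"side":(290,237,322,268)}
for n,im in(("top",t),("side",s)):
    hsv=cv2.cvtColor(im,cv2.COLOR_BGR2HSV); v=hsv[...,2]; sat=hsv[...,1]
    black=((v<45)*255).astype(np.uint8); ng=((sat<70)*255).astype(np.uint8)
    blade=(((sat<70)|(v<45))*255).astype(np.uint8)
    print(n,"grip",rect(n,blob(black,roi[n]),.026),"blade",rect(n,blob(blade,roi[n]),.008))
    white=((v>150)&(sat<60)).astype(np.uint8)*255
    print(" plate",rect(n,blob(white,wr[n]),.053))
    br_=((hsv[...,0]>8)&(hsv[...,0]<28)&(sat>120)).astype(np.uint8)*255
    print(" brass",rect(n,blob(br_,wr[n]),.059))
    w2=((v>110)&(sat<60)).astype(np.uint8)*255
    c=blob(w2,br[n]); print(" button px",cv2.minEnclosingCircle(c), onz(n,[cv2.minEnclosingCircle(c)[0]],.065))
cs=[ray(n,[cv2.minEnclosingCircle(blob(((cv2.cvtColor(i,cv2.COLOR_BGR2HSV)[...,2]>110)*255).astype(np.uint8),br[n]))[0]]) for n,i in(("top",t),("side",s))]
A=[];b=[]
for c,d in cs:
    d=d[0]/np.linalg.norm(d[0]);P=np.eye(3)-np.outer(d,d);A.append(P);b.append(P@c)
print("button tri",np.linalg.lstsq(np.vstack(A),np.hstack(b),rcond=None)[0])
a=cv2.resize(t[190:300,205:430],None,fx=3.4,fy=3.4,interpolation=cv2.INTER_CUBIC); cv2.imwrite("pics/crop1.png",a)
E
```

```text
top grip (array([ 481.8, -287.3]), 63.3, 17.3, 7.33) blade (array([ 482.1, -288.3]), 161.8, 36.2, 7.67)
 plate (array([472.6, -20.6]), 192.1, 81.2, 82.74)
 brass (array([522.5, -27.8]), 199.1, 11.3, 82.8)
 button px ((234.3378448486328, 234.21621704101562), 5.474740028381348) [[0.49073336 0.11616268 0.065     ]]
side grip (array([ 479.1, -274.3]), 64.2, 33.3, 7.1) blade (array([ 478.1, -295.8]), 201.7, 105.4, 10.4)
 plate (array([476.4, -20.5]), 204.4, 97.6, 82.55)
 brass (array([520.8, -23.1]), 199.5, 11.7, 82.73)
 button px ((305.5, 252.0), 21.569753646850586) [[0.49058073 0.11563697 0.065     ]]
button tri [0.49060894 0.11610549 0.06549543]
```

View pics/crop1.png

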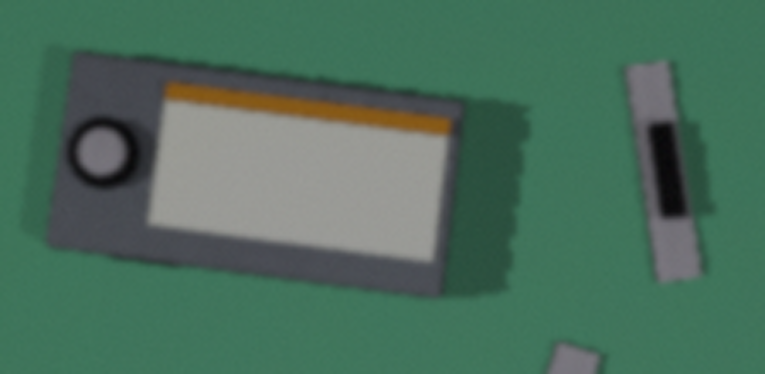

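The crop confirms it: the straightedge meant is at crop (660,170), which is top pixel (399,240), farthest right. It is at (0.482,-0.288) with yaw 7.5°. The demagnetiser's yaw is -7.25°, so the target straightedge origin is about (0.500,-0.023). Moving now.

```bash
python3 -m pendant '[[[0.1,-0.14,0,0,0,0.2,1],[0.57,-0.8,0,0,0,0.8,1],[0.57,-0.8,0,0,0,0.8,1],[0.57,-0.8,0,0,0,0.8,1],[0.57,-0.8,0,0,0,0.8,1],[0.57,-0.8,0,0,0,0.8,1],[0.57,-0.8,0,0,0,0.8,1],[0.57,-0.8,0,0,0,0.8,1],[0.57,-0.8,0,0,0,0.8,1],[0.57,-0.8,0,0,0,0.8,1],[0.57,-0.8,0,0,0,0.8,1],[0.57,-0.8,0,0,0,0.8,1]]]' 30
python3 - <<'E'
from plant import *
print(get_state()['joint_pos'])
E
```

```text
clock: 1.1
eef_pos: [0.4489, 0.1492, 0.2311]
eef_rot: [0.205, -3.135, 0.0]
force: [-0.3, 0.3, -0.6]
finger_gap: 0.997
gripper_force: 0.0
[ 1.86607854e-01  1.71304297e-01 -1.97410309e-01  1.20241593e+00
  7.32964632e-06  5.62050970e-02]
```

```bash
python3 -m pendant '[[[0.066,-0.874,0,0,0,0,0.2],[0.066,-0.874,0,0,0,0,0.2],[0.066,-0.874,0,0,0,0,0.2],[0.066,-0.874,0,0,0,0,0.2],[0.066,-0.874,0,0,0,0,0.2],[0.066,-0.874,0,0,0,0,0.2],[0.066,-0.874,0,0,0,0,0.2],[0.066,-0.874,0,0,0,0,0.2],[0.066,-0.874,0,0,0,0,0.2],[0.066,-0.874,0,0,0,0,0.2],[0.066,-0.874,-0.1,0,0,0,0.2],[0.066,-0.874,-0.2,0,0,0,0.2]]]'
python3 - <<'E'
import plant
print([(k,getattr(plant,k)) for k in dir(plant) if 'grip' in k or 'depth' in k])
import cv2
cv2.imwrite("pics/top1.png",cv2.resize(plant.camera("top")[180:300,330:480],None,fx=4,fy=4))
cv2.imwrite("pics/side1.png",plant.camera("side"))
E
```

```text
clock: 2.1
eef_pos: [0.4838, -0.2902, 0.1532]
eef_rot: [-0.198, 3.129, -0.011]
force: [0.9, -0.3, -0.6]
finger_gap: 0.6
gripper_force: 0.0
[('grip_depth', 0.0187)]
```

View pics/side1.png

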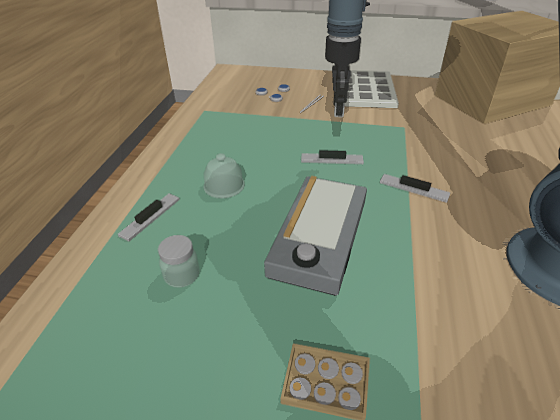

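The side view shows the gripper above the target straightedge at (332,157), with nothing in the way. I'll descend with a narrower opening.

```bash
python3 -m pendant '[[[0,0,0,0,0,0,-0.25],[0,0,-0.05,0,0,0,-0.25],[0,0,-0.1,0,0,0,-0.25],[0,0,-0.15,0,0,0,-0.25],[0,0,-0.17,0,0,0,-0.25],[0,0,-0.19,0,0,0,-0.25],[0,0,-0.2,0,0,0,-0.25],[0,0,-0.21,0,0,0,-0.25],[0,0,-0.218,0,0,0,-0.25],[0,0,-0.22,0,0,0,-0.25],[0,0,-0.22,0,0,0,-0.25]]]'
python3 - <<'E'
import plant,cv2
a=plant.camera("side")[60:190,260:400];b=plant.camera("top")[180:290,340:460]
cv2.imwrite("pics/c2.png",cv2.hconcat([cv2.resize(a,(400,400)),cv2.resize(b,(400,400))]))
E
```

```text
clock: 3.12
eef_pos: [0.4814, -0.2842, 0.0419]
eef_rot: [-0.206, 3.134, -0.0]
force: [-0.7, -0.9, 0.4]
finger_gap: 0.374
gripper_force: 0.0
```

View pics/c2.png

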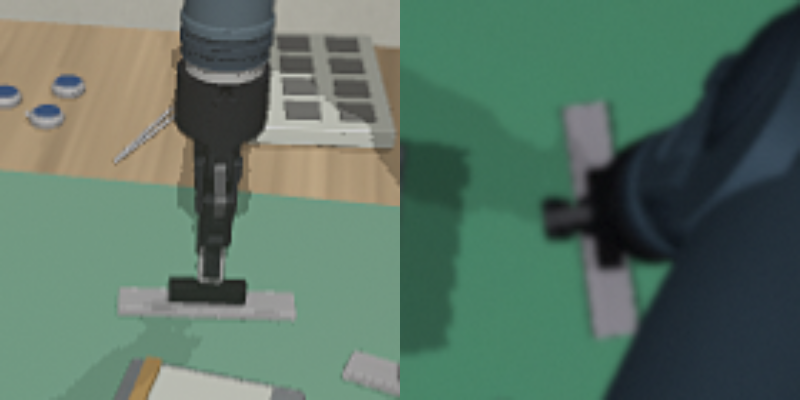

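Everything is lined up: in the side view the fingers are above the grip bar's middle. The TCP is at z=0.042 and 3.5 mm short in y. I'll correct that and go down gently.

```bash
python3 -m pendant '[[[0.001,-0.007,0,0,0,0,-0.25],[0.001,-0.007,-0.02,0,0,0,-0.25],[0.001,-0.007,-0.035,0,0,0,-0.25],[0.001,-0.007,-0.048,0,0,0,-0.25],[0.001,-0.007,-0.056,0,0,0,-0.25],[0.001,-0.007,-0.061,0,0,0,-0.25],[0.001,-0.007,-0.061,0,0,0,-0.25],[0.001,-0.007,-0.061,0,0,0,-0.25]]]'
```

```text
clock: 3.88
eef_pos: [0.4815, -0.2873, 0.0108]
eef_rot: [0.206, -3.134, -0.001]
force: [-0.5, 0.7, -0.7]
finger_gap: 0.374
gripper_force: 0.0
```

```bash
python3 -m pendant '[[[0,0,0,0,0,0,-1],[0,0,0,0,0,0,-1],[0,0,0,0,0,0,-1],[0,0,0,0,0,0,-1],[0,0,0,0,0,0,-1],[0,0,0,0,0,0,-1]]]' 60
```

```text
clock: 4.38
eef_pos: [0.4821, -0.2879, 0.0117]
eef_rot: [-0.206, 3.134, -0.001]
force: [-0.6, -0.2, 4.9]
finger_gap: 0.166
gripper_force: 61.1
```

```bash
python3 -m pendant '[[[0,0,0.005,0,0,0,-1],[0,0,0.02,0,0,0,-1],[0,0,0.045,0,0,0,-1],[0,0,0.075,0,0,0,-1],[0,0,0.11,0,0,0,-1],[0,0,0.145,0,0,0,-1],[0,0,0.18,0,0,0,-1],[0,0,0.21,0,0,0,-1],[0,0,0.23,0,0,0,-1],[0,0,0.24,0,0,0,-1],[0,0,0.24,0,0,0,-1],[0,0,0.24,0,0,0,-1]]]'
```

```text
clock: 5.38
eef_pos: [0.4813, -0.2872, 0.1305]
eef_rot: [0.206, -3.134, -0.001]
force: [0.3, 2.0, -1.7]
finger_gap: 0.168
gripper_force: 60.2
```

```bash
python3 -m pendant '[[[0,0.02,0,0,0,0.1,-1],[0,0.05,0,0,0,0.25,-1],[0,0.08,0,0,0,0.42,-1],[0,0.12,0,0,0,0.6,-1],[0,0.16,0,0,0,0.8,-1],[0,0.2,0,0,0,1,-1],[0,0.2,0,0,0,1,-1]]]' && python3 -m pendant '[[[0,0.03,0,0,0,0.15,-1],[0,0.07,0,0,0,0.35,-1],[0,0.11,0,0,0,0.55,-1],[0,0.15,0,0,0,0.75,-1],[0,0.18,0,0,0,0.9,-1],[0,0.2,0,0,0,1,-1],[0,0.2,0,0,0,1,-1]]]' && python3 -m pendant '[[[0.005,0.04,0,0,0,0.15,-1],[0.01,0.08,0,0,0,0.3,-1],[0.015,0.11,0,0,0,0.43,-1],[0.015,0.13,0,0,0,0.5,-1],[0.015,0.13,0,0,0,0.508,-1],[0.015,0.13,0,0,0,0.508,-1],[0.015,0.13,0,0,0,0.508,-1]]]'
python3 - <<'E'
from h import *
s=cv2.imwrite("pics/side3.png",camera("side")); t=camera("top"); cv2.imwrite("pics/top3.png",t)
st=get_state(); R=cv2.Rodrigues(st['eef_rot'])[0]; print(st['eef_pos'],np.degrees(np.arctan2(R[1,1],R[0,1])),R[:,2],st['force'])
E
```

```text
clock: 5.97
eef_pos: [0.4797, -0.1834, 0.1294]
eef_rot: [1.019, -2.97, -0.008]
force: [-0.4, -0.0, -3.1]
finger_gap: 0.169
gripper_force: 60.2
clock: 6.55
eef_pos: [0.4805, -0.0858, 0.1299]
eef_rot: [1.748, -2.609, -0.004]
force: [-0.4, 0.1, -2.4]
finger_gap: 0.17
gripper_force: 60.2
clock: 7.13
eef_pos: [0.489, -0.0234, 0.1308]
eef_rot: [2.073, -2.359, 0.0]
force: [-0.0, -0.5, -2.5]
finger_gap: 0.169
gripper_force: 60.2
[ 0.48907083 -0.02341734  0.13097978] 172.6249750831145 [-1.83352609e-04 -3.97388051e-04 -9.99999904e-01] [-0.44858408 -0.28335565 -2.27493686]
```

View pics/side3.png

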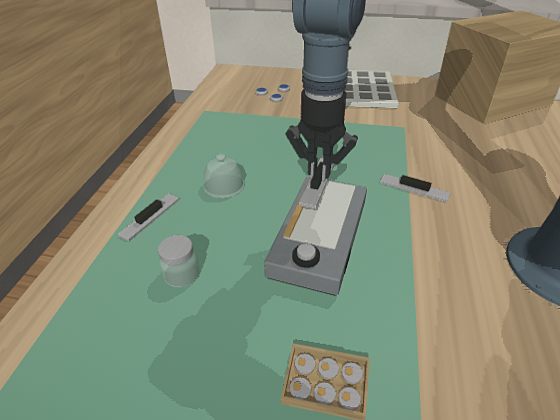

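The straightedge hangs level over the plate at about (315,190) in the side view, parallel to the fence and in front of it. I'll lower it to just above the plate.

```bash
python3 -m pendant '[[[0,0,-0.01,0,0,0,-1],[0,0,-0.03,0,0,0,-1],[0,0,-0.055,0,0,0,-1],[0,0,-0.08,0,0,0,-1],[0,0,-0.1,0,0,0,-1],[0,0,-0.115,0,0,0,-1],[0,0,-0.122,0,0,0,-1],[0,0,-0.126,0,0,0,-1],[0,0,-0.126,0,0,0,-1],[0,0,-0.126,0,0,0,-1]]]' && python3 -m pendant '[[[0,0,-0.001,0,0,0,-1],[0,0,-0.002,0,0,0,-1],[0,0,-0.003,0,0,0,-1],[0,0,-0.004,0,0,0,-1],[0,0,-0.004,0,0,0,-1]]]';  python3 -m pendant '[[[0,0,-0.001,0,0,0,-1],[0,0,-0.002,0,0,0,-1],[0,0,-0.003,0,0,0,-1],[0,0,-0.003,0,0,0,-1]]]'
```

```text
clock: 8.07
eef_pos: [0.4895, -0.0226, 0.0684]
eef_rot: [-2.076, 2.357, -0.001]
force: [-0.4, 0.1, -2.2]
finger_gap: 0.17
gripper_force: 60.2
clock: 8.48
eef_pos: [0.4891, -0.0225, 0.0661]
eef_rot: [2.077, -2.357, 0.0]
force: [-0.5, 0.4, -2.4]
finger_gap: 0.168
gripper_force: 60.2
clock: 8.82
eef_pos: [0.4891, -0.0225, 0.0647]
eef_rot: [2.077, -2.357, -0.0]
force: [-1.1, -0.2, 0.0]
finger_gap: 0.169
gripper_force: 60.4
```

Light contact with the plate. I'll slide towards the fence in small steps and watch the force.

```bash
python3 -m pendant '[[[0.004,-0.0005,0,0,0,0,-1],[0.008,-0.001,0,0,0,0,-1],[0.011,-0.0014,0,0,0,0,-1],[0.014,-0.0018,0,0,0,0,-1],[0.014,-0.0018,0,0,0,0,-1]]]' && python3 -m pendant '[[[0.002,-0.0003,0,0,0,0,-1],[0.004,-0.0005,0,0,0,0,-1],[0.004,-0.0005,0,0,0,0,-1]]]'; python3 -m pendant '[[[0.002,-0.0003,0,0,0,0,-1],[0.002,-0.0003,0,0,0,0,-1]]]'
```

```text
clock: 9.23
eef_pos: [0.4965, -0.0234, 0.0647]
eef_rot: [-2.076, 2.357, -0.0]
force: [-1.6, 0.7, 3.1]
finger_gap: 0.168
gripper_force: 61.0
clock: 9.48
eef_pos: [0.4978, -0.0236, 0.0647]
eef_rot: [2.076, -2.357, -0.001]
force: [-4.5, -0.5, 5.3]
finger_gap: 0.165
gripper_force: 61.2
clock: 9.65
eef_pos: [0.4988, -0.0237, 0.0647]
eef_rot: [2.076, -2.357, -0.001]
force: [-4.9, 1.0, 5.0]
finger_gap: 0.168
gripper_force: 61.2
```

```bash
for i in 1 2; do python3 -m pendant '[[[0.002,-0.0003,0,0,0,0,-1],[0.002,-0.0003,0,0,0,0,-1],[0.002,-0.0003,0,0,0,0,-1]]]' | grep -E 'eef_pos|force'; done
python3 - <<'E'
from h import *
print(get_state()['torque'])
E
```

```text
eef_pos: [0.4998, -0.0239, 0.0647]
force: [-4.6, 0.8, 6.1]
gripper_force: 61.2
eef_pos: [0.5002, -0.0239, 0.0646]
force: [-5.8, 0.4, 7.4]
gripper_force: 61.5
[ 0.18017673  1.13283929 -0.02681034]
```

```bash
for i in 1 2 3; do python3 -m pendant '[[[0.002,-0.0003,0,0,0,0,-1],[0.002,-0.0003,0,0,0,0,-1],[0.002,-0.0003,0,0,0,0,-1]]]' | grep -E 'eef_pos|^force'; done
```

```text
eef_pos: [0.5002, -0.0239, 0.0647]
force: [-8.3, 0.9, 10.5]
eef_pos: [0.5002, -0.0239, 0.0647]
force: [-10.2, 0.5, 13.5]
eef_pos: [0.5003, -0.0239, 0.0647]
force: [-13.6, 1.0, 15.7]
```

Stopped by the fence at x=0.5002. I'll relax, open slightly, then nudge the grip bar towards the fence with the near finger so the edge seats flush.

```bash
python3 -m pendant '[[[-0.002,0.0002,0,0,0,0,-1],[-0.004,0.0005,0,0,0,0,-1],[-0.004,0.0005,0,0,0,0,-0.8],[-0.004,0.0005,0,0,0,0,-0.4],[-0.004,0.0005,0,0,0,0,-0.4],[-0.004,0.0005,0,0,0,0,-0.4],[-0.004,0.0005,0.002,0,0,0,-0.4]]]' 20; python3 -m pendant '[[[0.002,-0.0003,0,0,0,0,-0.4],[0.004,-0.0005,0,0,0,0,-0.4],[0.006,-0.0008,0,0,0,0,-0.4],[0.006,-0.0008,0,0,0,0,-0.4]]]'
```

```text
clock: 11.48
eef_pos: [0.5029, -0.0244, 0.0655]
eef_rot: [-2.076, 2.357, -0.001]
force: [-0.3, 1.2, 0.2]
finger_gap: 0.3
gripper_force: 0.0
clock: 11.82
eef_pos: [0.5049, -0.0246, 0.0654]
eef_rot: [2.076, -2.357, -0.001]
force: [-1.7, -1.2, 0.6]
finger_gap: 0.305
gripper_force: 0.5
```

```bash
for i in 1 2; do python3 -m pendant '[[[0.002,-0.0003,0,0,0,0,-0.4],[0.004,-0.0005,0,0,0,0,-0.4],[0.004,-0.0005,0,0,0,0,-0.4]]]' | grep -E 'eef_pos|force'; done
```

```text
eef_pos: [0.5049, -0.0246, 0.0651]
force: [-5.4, 0.2, 5.1]
gripper_force: 2.8
eef_pos: [0.5049, -0.0246, 0.0647]
force: [-9.3, 0.9, 8.9]
gripper_force: 4.8
```

The blade is firm against the fence. Backing off to centre and rising.

```bash
python3 -m pendant '[[[-0.004,0.0005,0,0,0,0,-0.4],[-0.009,0.0011,0,0,0,0,-0.4],[-0.012,0.0015,0,0,0,0,-0.3],[-0.012,0.0015,0.01,0,0,0,-0.2],[-0.012,0.0015,0.03,0,0,0,-0.2],[-0.012,0.0015,0.06,0,0,0,-0.2],[-0.012,0.0015,0.1,0,0,0,-0.2],[-0.012,0.0015,0.15,0,0,0,-0.2],[-0.012,0.0015,0.2,0,0,0,-0.2],[-0.03,0.05,0.2,0,0,0,-1],[-0.03,0.1,0.2,0,0,0,-1],[-0.03,0.15,0.2,0,0,0,-1]]]'; python3 -m pendant '[[[0,0.05,0,0,0,0,-1],[0,0.1,0,0,0,0,-1],[0,0.13,0,0,0,0,-1],[0,0.13,0,0,0,0,-1],[0,0.13,0,0,0,0,-1]]]'
python3 - <<'E'
from h import *
t=camera("top"); s=camera("side")
cv2.imwrite("pics/f1.png",cv2.hconcat([cv2.resize(t[195:290,210:350],(400,272)),cv2.resize(s[165:301,230:430],(400,272))]))
E
```

```text
clock: 13.32
eef_pos: [0.4952, 0.0503, 0.1677]
eef_rot: [-2.073, 2.357, -0.004]
force: [0.3, -0.4, -0.1]
finger_gap: 0.006
gripper_force: 0.0
clock: 13.73
eef_pos: [0.4948, 0.1153, 0.1666]
eef_rot: [-2.078, 2.355, -0.002]
force: [0.4, 0.0, 0.5]
finger_gap: -0.002
gripper_force: 0.0
```

View pics/f1.png

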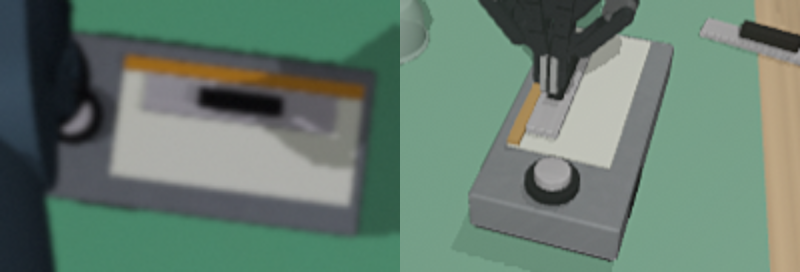

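The straightedge lies flush along the brass fence, grip up and wholly on the plate, with nothing touching it. Next is the button, at (0.4906,0.116) with its top at about z=0.065.

```bash
python3 -m pendant '[[[-0.0085,0.0016,-0.02,0,0,0,-1],[-0.0085,0.0016,-0.06,0,0,0,-1],[-0.0085,0.0016,-0.1,0,0,0,-1],[-0.0085,0.0016,-0.14,0,0,0,-1],[-0.0085,0.0016,-0.17,0,0,0,-1],[-0.0085,0.0016,-0.185,0,0,0,-1],[-0.0085,0.0016,-0.19,0,0,0,-1],[-0.0085,0.0016,-0.19,0,0,0,-1],[-0.0085,0.0016,-0.19,0,0,0,-1]]]'; for i in 1 2 3; do python3 -m pendant '[[[0,0,-0.003,0,0,0,-1],[0,0,-0.006,0,0,0,-1],[0,0,-0.006,0,0,0,-1]]]' | grep -E 'eef_pos|^force'; done
```

```text
clock: 14.58
eef_pos: [0.4903, 0.1152, 0.0714]
eef_rot: [-2.075, 2.358, -0.001]
force: [-0.9, -0.5, 1.8]
finger_gap: -0.003
gripper_force: 0.8
eef_pos: [0.4909, 0.1155, 0.0683]
force: [-0.2, -0.7, 3.4]
eef_pos: [0.491, 0.1156, 0.0659]
force: [-2.7, -1.7, 10.0]
eef_pos: [0.4912, 0.1156, 0.0656]
force: [-10.0, -3.1, 32.3]
```

The button bottomed out: about 6 mm of travel, then 32 N. Releasing and moving away.

```bash
python3 -m pendant '[[[0,0,0.004,0,0,0,-1],[0,0,0.01,0,0,0,-1],[0,0,0.02,0,0,0,-1],[0,0,0.04,0,0,0,-1],[0,0,0.07,0,0,0,-1],[0,0,0.12,0,0,0,-1],[0,0,0.18,0,0,0,-1],[0,0,0.24,0,0,0,-1],[-0.05,0.05,0.24,0,0,0,-1],[-0.1,0.11,0.24,0,0,0,-1],[-0.1,0.17,0.24,0,0,0,-1],[-0.1,0.24,0.24,0,0,0,-1]]]'; python3 -m pendant '[[[0,0.08,0,0,0,0,-1],[0,0.16,0,0,0,0,-1],[0,0.22,0,0,0,0,-1],[0,0.24,0,0,0,0,-1],[0,0.24,0,0,0,0,-1],[0,0.24,0,0,0,0,-1]]]'
python3 - <<'E'
from h import *
t=camera("top"); s=camera("side")
cv2.imwrite("pics/f2.png",cv2.hconcat([cv2.resize(t[195:290,210:350],(400,272)),cv2.resize(s[165:301,230:430],(400,272))]))
for n,im,r,tz in(("top",t,(222,222,248,247),0),("side",s,(290,237,322,268),0)):
    hsv=cv2.cvtColor(im,cv2.COLOR_BGR2HSV)
    c=blob(((hsv[...,2]>110)&(hsv[...,1]<60)).astype(np.uint8)*255,r); print(n,cv2.minEnclosingCircle(c))
E
```

```text
clock: 16.33
eef_pos: [0.4377, 0.2362, 0.1818]
eef_rot: [2.074, -2.357, -0.002]
force: [1.7, -0.7, -0.7]
finger_gap: -0.0
gripper_force: 0.0
clock: 16.83
eef_pos: [0.4393, 0.3554, 0.1811]
eef_rot: [2.077, -2.355, 0.0]
force: [-0.7, -0.9, -0.4]
finger_gap: 0.002
gripper_force: 0.0
top ((237.0, 230.5), 1.1181340217590332)
side ((311.5, 242.0), 10.735555648803711)
```

View pics/f2.png

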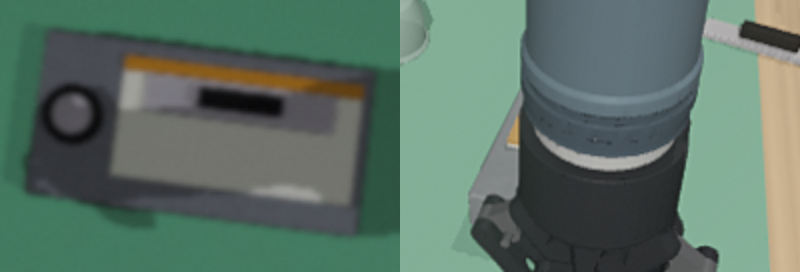

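The straightedge is still flush along the fence, the button has been released, and the arm is clear of everything. Handing in.

```bash
python3 -c "
from plant import *
print(job_done())"
```

```text
the job is handed in; nothing more can be done
None
```

The straightedge is set down flush along the fence and released, and the button was pressed fully down and let go. I handed the job in at about 17 s; I didn't measure the button's return or check the tray, dust cover and jar at the end, but no move went near those three.

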